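Tip the market crate onto its bottom and push it to the display rail

TASK

The small empty wooden crate stands on its end on the olive stall's counter. Push its top with the fingertips so that it tips over onto its slatted bottom with the open mouth up, then gently push it along the counter until its whole front end board is flush against the wooden stop rail, and move clear. Only push: do not grip, lift or carry the crate, and leave the bottle, jar, tin and dish alone.

Things in the scene. Friction and masses are not known exactly. Their poses are not given: they have to be found in the camera images.
- crate: Loose empty pale wooden crate, 0.2-0.35 kg, standing on end: 110 mm wide (x), 75 deep (y), 150 tall (z), boards 6-7 mm. Open mouth faces its -y, slatted bottom its +y, which points to world +y (rail side) within 0.25 rad. Origin: centre of the lower end board's underside. Tipped onto its bottom, +y points down, z lies level to the rail and it is 75 mm high; it then slides at 1-4 N.
- crate_mid (a point): Centre of the crate's outline, 75 mm from the origin along its z: 75 mm up standing, 37.5 mm up lying. About 1 N towards the crate's +y on the mouth-side edge of the upper end board (146 mm up) tips it about its far lower edge; past about 0.46 rad it falls by itself onto its bottom.
- crate_lead (a point): Centre of the outer face of the upper end board (solid, darker, 110 x 75 mm), 150 mm along the crate's z from its origin. Once tipped it is the front end that goes against the rail; the like lower end board is then the rear, with the crate's origin in the middle of its outer face, 37.5 mm up.
- rail: Fixed wooden stop rail on the counter, 400 mm long (its x), 25 mm thick, 35 mm high, beyond the crate towards world +y. The origin is at the foot of its near face (the face looking at the crate), midway along its length; its +y points away from the crate through the rail, square to that face. Turned up to 0.12 rad.
- oil: Bystander: green glass oil bottle, 70 mm diameter, 230 mm tall, standing behind the rail; origin at the centre of its foot.
- jar: Bystander: amber jar with a brass lid, 68 mm diameter, 100 mm tall, standing behind the rail; origin at the centre of its foot.
- tin: Bystander: red and yellow tin, 66 mm diameter, 85 mm tall, standing on the far side of the crate's path; origin at the centre of its foot.
- dish: Bystander: terracotta tasting dish, 90 mm across, 40 mm tall, on the far side; origin at the centre of its foot.
Things that resemble listed ones, but are neither listed nor needed, are in the scene too. Of the things like the crate, leave any that is purple or yellow; of the rest the larger one is meant.

How it is judged:
On the way, in this order (a step that is already met when the one before it is completed fails the run):
1. the crate lies on its bottom, mouth up (angle between crate's own y axis and vertical above 3.04 rad and height (world z) of crate_mid below 0.045 m), for 0.2 s.
2. its front end board is flush against the rail (angle between crate's own y axis and vertical above 3.04 rad and y of crate_lead in the frame of rail above -0.006 m and angle between the x axis of crate and the x axis of rail, either way round below 0.06 rad), for 0.2 s.
At the end, for the whole second after the job is handed in: The crate rests flat on its slatted bottom with the mouth up, its front end board (the one that was on top) against the near face of the rail: within 6 mm at its middle, square to it within 0.06 rad, and its whole width on the rail's length (centre within 150 mm of the rail's middle) (all of step 2 and height (world z) of crate_mid below 0.045 m and y of crate_lead in the frame of rail below 0.006 m and x of crate_lead in the frame of rail between -0.15 and 0.15 m and linear speed of crate below 0.01 m/s); the robot touches nothing.
It fails at once if the crate is lifted (centre over 105 mm up, or over 60 mm up once it lies on its bottom; plain tipping takes it to 84 mm) (height (world z) of crate_mid above 0.105 m or (angle between crate's own y axis and vertical above 2.9 rad and height (world z) of crate_mid above 0.06 m)).
It fails at once if the crate is tipped the wrong way, mouth down (angle between crate's own y axis and vertical below 0.7 rad).
It fails at once if the crate is squeezed or rammed (over 40 N from the fingers) (contact force between the fingers and crate above 40 N).
It fails at once if the bottle, jar, tin or dish is disturbed (moved over 20 mm) (distance of any of oil, jar, tin, dish from where it was at the start of the episode above 0.02 m).
It also fails if it takes over 48 s, if anything falls off the work surface, if the arm or the gripper's body presses on something with over 40 N, if the wrist force passes 120 N, or if a joint passes its speed limit or range.

ROBOT

A 7-joint arm with a two-finger parallel gripper is mounted at the origin on the work surface. World frame = base frame: x ahead of the robot, y to its left, z up, the work surface at z = 0. Lengths are in m, angles in rad, forces in N, time in s.
With the tool pointing down it reaches from about 0.35 to 0.9 m from the base axis. Payload 8.1 kg.
Tool frame: the origin (TCP) lies at the very end of the fingers, on their centre line; the grasp point (between the pads) lies grip_point_offset behind it (grip_point_offset is the distance from the TCP to the grasp point, in m); z points along the fingers, y is the direction in which the jaws open and shut (so a half turn about z gives the same grasp; the last joint's range is limited). The gripper opens to 92 mm and grips with 3 to 60 N. Pads are 19 mm wide; open, the fingers measure 130 mm over their backs; the gripper's body (75 mm by 190 mm) begins 47 mm behind the grasp point.
Start: joints at [1.23, 0.434, 0.025, 1.573, -0.012, 1.134, -0.075], TCP at [0.147, -0.607, 0.227] pointing down, gripper open.
Joint ranges: [-2.62, 2.62], [-0.44, 2.09], [-1.27, 1.32], [0.08, 2.57], [-1.32, 4.46], [0.12, 2], [-2.74, 2.74]. Speed limits (rad/s): [2.22, 2.22, 3.01, 3.01, 3.14, 3.14, 3.14].

INTERFACE

Orientations are given as a rotation vector (axis times angle).
In Python, from cell import * gives the robot as it stands.
- The arm moves only by the tool drive_tool, never from a script. Its argument "increments" is a list of rows, each an object of numbers: "grip": the gripper's target within -1 to 1 (shut at 1, half-way at 0, fully open at -1); "tx", "ty", "tz": the shift along the world's x, y, z normalised to -1 to 1, where 1 is 400 mm; "turn": the turn about the world's z normalised to -1 to 1, where 1 is 60 degrees. In form: [{"grip": .., "tx": .., "ty": .., "tz": .., "turn": ..}, ...]. A call has 1 to 20 rows; each row is the pose to reach, as a shift and turn from the pose measured when the call began; what a row does not reach only later rows make up. A row lasts 1/10 s, in which the tool goes at most 50 mm and 8.59 degrees, less where a joint would pass 70% of its speed; a pose out of reach is approached as far as the arm can. A call with a number of a shift or a turn outside -1 to 1 is refused whole. A call with a gripper value outside its range is refused whole. The fingers move at their own pace and stop on an object; "newtons" is the grip in N (left out, the last holds). Time passes only in rows, so rows that repeat a pose let the fingers close. It gives the time, the measured TCP pose, the force and the opening at its end, in the units of the state.
- observe(): the state, without advancing time (a new reading comes with each control period).
- get_image(name): name is "scene" or "top" or "wrist"; returns the picture (400x640x3 uint8, red, green, blue); there is no depth.
- camera_info(name): a dict with "fx", "fy", "cx", "cy" (pixels), "eye" and "rotation" of the camera in the world; the wrist camera has in their place "hand_eye" (4x4, takes a point from camera to tool coordinates, whose origin is the TCP and whose axes are the flange's). Camera axes: x right, y down, z forward; pixel columns grow to the right and rows downward; lengths in m; the calibration is good to about 2 mm. A picture is of the moment at which its call begins: read the wrist's pose just before it. camera_info takes no time and is no camera call.
- sign_off(): hands the job in, once; it reports no verdict.
The state is a dict: "clock": time; "joints": joint angles; "dq": joint speeds; "joint_efforts": joint torques, N m; "position": TCP position; "ee_rot": TCP orientation; "force": force on the tool from outside, world axes, zero at the start; "ft_torque": the same for the moment, N m; "width": opening from 0.0 (shut) to 1.0 (fully open).
Only numpy, scipy, OpenCV 4.12 (cv2) and the standard library are available. Lean on these libraries where they do the work, as an engineer would, in place of code of your own. Each camera call takes 0.05 s, during which the arm holds its last target. There are 200 camera calls.

## Working session

There is one attempt and no reset: what is moved stays moved. The work goes in short steps, Python scripts to look and compute and a tool call to move; the robot and the scene stay as the last step left them, time stands still between calls to the robot, and variables do not carry over. Pictures are saved under pics/ and viewed, about 8 in all and at most 12, crops included, and the job is handed in when it is done.

Besides the shell and the picture viewer there is one more tool, called by a JSON object that holds its "name" and its "arguments". drive_tool: Moves the arm, as the interface text tells. Its arguments: {"type":"object","properties":{"increments":{"type":"array","items":{"type":"object","properties":{"grip":{"type":"number"},"tx":{"type":"number"},"ty":{"type":"number"},"tz":{"type":"number"},"turn":{"type":"number"}}}},"newtons":{"type":"number"}},"required":["increments"]}

```bash
mkdir -p pics
python3 - <<'E'
from cell import *
import cv2
s=observe();print(s)
for n in("scene","top"):
    c=camera_info(n);print(n,c)
    cv2.imwrite(f"pics/{n}0.png",get_image(n)[:,:,::-1])
print(camera_info("wrist"))
E
```

```text
{'clock': 0.0, 'joints': array([ 1.23036617,  0.43520642,  0.02499907,  1.57407741, -0.01154217,
        1.13400705, -0.07509619]), 'dq': array([-0.0003265 ,  0.00067605,  0.00039622,  0.00023354,  0.00047038,
        0.00172672,  0.00080036]), 'joint_efforts': array([ 1.45948001e-03, -6.67827272e+01,  9.85720418e-01, -3.14458466e+01,
       -6.04983210e-02,  4.29728057e-02,  9.63029242e-05]), 'position': array([ 0.14703947, -0.60694057,  0.22596321]), 'ee_rot': array([-3.11792249e+00, -3.72422873e-01,  6.05126514e-04]), 'force': array([ 0.19655304,  1.01454401, -0.87249268]), 'ft_torque': array([-0.00309358, -0.01204829,  0.02033814]), 'width': 0.9992281172147647}
scene {'fx': 387.17457871521367, 'fy': 387.17457871521367, 'cx': 312.4655143661174, 'cy': 198.3912831828886, 'eye': array([1.49199419, 0.01231981, 0.69161147]), 'rotation': array([-1.61909874, -1.62809248,  0.87012084])}
top {'fx': 423.8776556446714, 'fy': 423.8776556446714, 'cx': 322.0392369989406, 'cy': 200.08251678395214, 'eye': array([0.45442032, 0.0332065 , 1.23819181]), 'rotation': array([-2.18931953,  2.14296463, -0.12887431])}
{'fx': 282.62685396499273, 'fy': 282.62685396499273, 'cx': 317.1639553941407, 'cy': 193.34998912282273, 'hand_eye': array([[-7.42794979e-04, -9.55168520e-01, -2.96061728e-01,
         7.99367557e-02],
       [ 9.99999683e-01, -6.24096836e-04, -4.95427399e-04,
         4.67531116e-05],
       [ 2.88445468e-04, -2.96062002e-01,  9.55168680e-01,
        -1.58745409e-01],
       [ 0.00000000e+00,  0.00000000e+00,  0.00000000e+00,
         1.00000000e+00]])}
```

View pics/scene0.png

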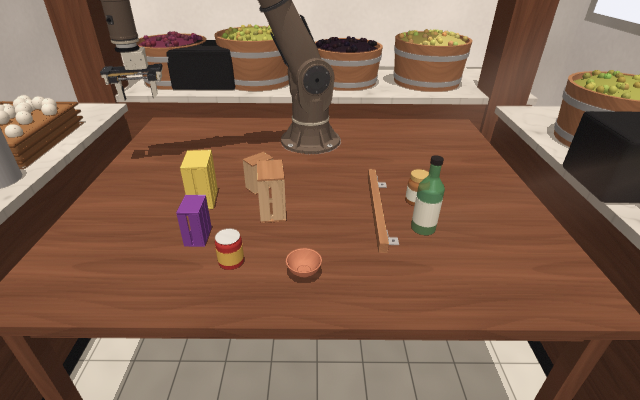

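View pics/top0.png

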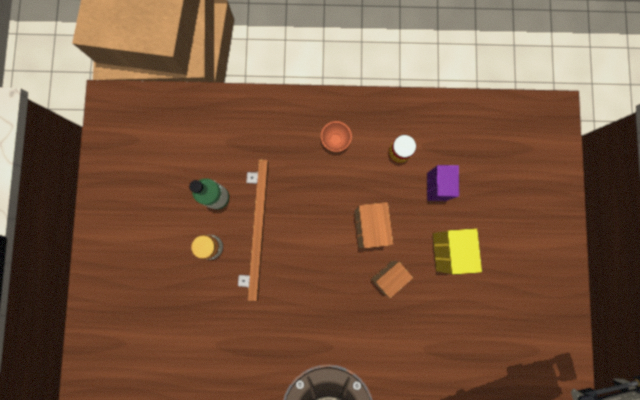

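The larger pale crate has its top at about (376,225) in the top view, and the small look-alike is at (393,280). The rail runs from (263,160) to (253,300). The jar and bottle stand behind the rail, and the tin, dish, purple and yellow boxes are elsewhere.

```bash
cat > h.py <<'E'
from cell import *
import cv2, numpy as np
from scipy.spatial.transform import Rotation as R
def onplane(name,px,z):
    c=camera_info(name);px=np.atleast_2d(px).astype(float)
    d=np.c_[(px[:,0]-c['cx'])/c['fx'],(px[:,1]-c['cy'])/c['fy'],np.ones(len(px))]
    d=d@R.from_rotvec(c['rotation']).as_matrix().T
    return c['eye']+d*((z-c['eye'][2])/d[:,2])[:,None]
def proj(name,P):
    c=camera_info(name);q=(np.atleast_2d(P)-c['eye'])@R.from_rotvec(c['rotation']).as_matrix()
    return np.c_[q[:,0]/q[:,2]*c['fx']+c['cx'],q[:,1]/q[:,2]*c['fy']+c['cy']]
def blobs(im,mask,minA=150):
    n,l,st,ce=cv2.connectedComponentsWithStats(mask.astype(np.uint8))
    return [(l==i) for i in range(1,n) if st[i,4]>minA]
E
python3 - <<'E'
from h import *
im=cv2.imread("pics/top0.png")
hsv=cv2.cvtColor(im,cv2.COLOR_BGR2HSV)
for p in [(376,225),(384,225),(361,235),(393,280),(258,230),(300,230),(345,260)]: print(p,hsv[p[1],p[0]])
roi=np.zeros(im.shape[:2],bool);roi[100:310,235:425]=1
m=(hsv[...,2]>135)&(hsv[...,0]<20)&roi
for b in blobs(im,m):
    cn=cv2.findContours(b.astype(np.uint8),0,2)[0][0]
    r=cv2.minAreaRect(cn);box=cv2.boxPoints(r);print(b.sum(),r)
    for z in(.15,.035):
        w=onplane("top",box,z);print(z,w[:,:2].round(3).tolist(),np.linalg.norm(w-np.roll(w,1,0),axis=1).round(3))
c=cv2.resize(im[150:310,230:430],None,fx=4,fy=4,interpolation=cv2.INTER_CUBIC)[:600]
cv2.imwrite("pics/crop.png",c)
E
```

```text
(376, 225) [ 12 156 203]
(384, 225) [ 12 154 210]
(361, 235) [ 13 148 117]
(393, 280) [ 12 155 176]
(258, 230) [ 12 155 183]
(300, 230) [ 11 162 121]
(345, 260) [ 11 157 115]
790 ((335.7500305175781, 135.75003051757812), (30.405588150024414, 31.11269760131836), 45.0)
0.15 [[0.747, 0.052], [0.808, -0.004], [0.751, -0.062], [0.69, -0.005]] [0.08  0.083 0.081 0.083]
0.035 [[0.778, 0.055], [0.845, -0.008], [0.782, -0.072], [0.715, -0.009]] [0.089 0.092 0.09  0.092]
1525 ((251.70346069335938, 229.05862426757812), (20.34614372253418, 142.0077667236328), 4.763641834259033)
0.15 [[0.323, 0.24], [0.685, 0.225], [0.682, 0.172], [0.32, 0.189]] [0.051 0.363 0.053 0.363]
0.035 [[0.309, 0.261], [0.71, 0.245], [0.706, 0.186], [0.305, 0.205]] [0.057 0.401 0.059 0.401]
1308 ((375.97698974609375, 224.81539916992188), (44.77653884887695, 30.264474868774414), 82.87498474121094)
0.15 [[0.568, -0.066], [0.58, -0.143], [0.466, -0.158], [0.455, -0.081]] [0.115 0.078 0.115 0.078]
0.035 [[0.58, -0.076], [0.593, -0.162], [0.467, -0.178], [0.455, -0.093]] [0.127 0.087 0.127 0.086]
691 ((394.4176330566406, 279.57061767578125), (22.01844024658203, 31.563383102416992), 49.398704528808594)
0.15 [[0.373, -0.111], [0.426, -0.172], [0.385, -0.208], [0.333, -0.148]] [0.055 0.08  0.055 0.08 ]
0.035 [[0.365, -0.127], [0.423, -0.194], [0.377, -0.234], [0.32, -0.167]] [0.06  0.089 0.061 0.089]
```

View pics/crop.png

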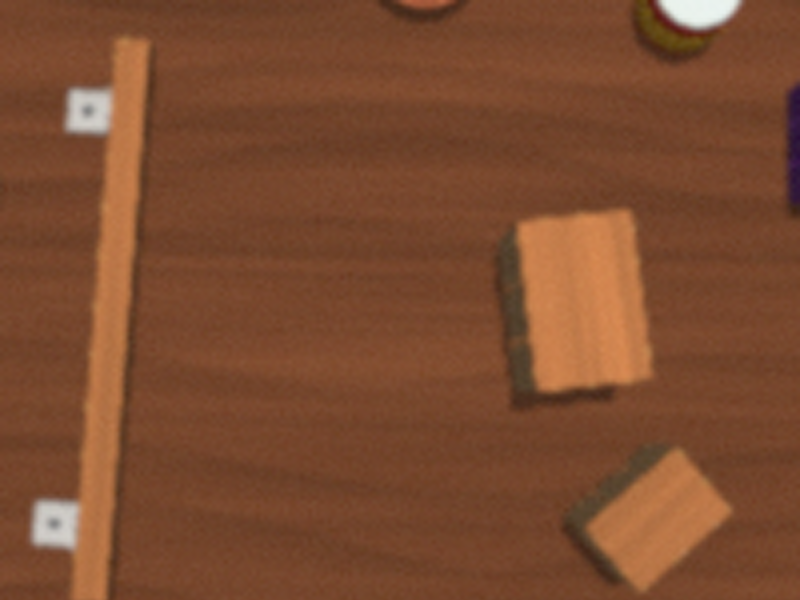

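The top face measures 115×78 mm at z=0.15, which fits the given size with some blur. Its centre is (0.517,-0.112) and the crate yaw is about +0.155, with the bottom towards +y. I'm approaching behind and above it on the mouth side.

{"name": "drive_tool", "arguments": {"increments": [{"tz": 0.1,"grip": 0,"turn": 0.1},{"tx": 0.95,"ty": 0.98,"tz": 0.1,"turn": 1,"grip": 0},{"tx": 0.95,"ty": 0.98,"tz": 0.1,"turn": 1,"grip": 0},{"tx": 0.95,"ty": 0.98,"tz": 0.1,"turn": 1,"grip": 0},{"tx": 0.95,"ty": 0.98,"tz": 0.1,"turn": 1,"grip": 0},{"tx": 0.95,"ty": 0.98,"tz": 0.1,"turn": 1,"grip": 0},{"tx": 0.95,"ty": 0.98,"tz": 0.1,"turn": 1,"grip": 0},{"tx": 0.95,"ty": 0.98,"tz": 0.1,"turn": 1,"grip": 0},{"tx": 0.95,"ty": 0.98,"tz": 0.1,"turn": 1,"grip": 0},{"tx": 0.95,"ty": 0.98,"tz": 0.1,"turn": 1,"grip": 0},{"tx": 0.95,"ty": 0.98,"tz": 0.1,"turn": 1,"grip": 0},{"tx": 0.95,"ty": 0.98,"tz": 0.1,"turn": 1,"grip": 0},{"tx": 0.95,"ty": 0.98,"tz": 0.1,"turn": 1,"grip": 0},{"tx": 0.95,"ty": 0.98,"tz": 0.1,"turn": 1,"grip": 0}]}}

```text
invalid input
```

Run:
```python
from h import *
import cell
print(getattr(cell,'grip_point_offset',None))
im=cv2.imread("pics/top0.png");hsv=cv2.cvtColor(im,cv2.COLOR_BGR2HSV)
P=[]
for r in range(165,296,2):
    g=hsv[r,255:275,2].astype(float)
    d=np.diff(g);k=np.argmin(d);P.append((255+k+.5,r))
P=np.array(P);w=onplane("top",P,.035)
k=np.polyfit(w[:,0],w[:,1],1);res=w[:,1]-np.polyval(k,w[:,0]);ok=abs(res)<.006
k=np.polyfit(w[ok,0],w[ok,1],1);print(k,ok.mean(),np.std(res),np.polyval(k,.507))
s=observe();Rm=R.from_rotvec(s['ee_rot']).as_matrix()
print(s['position'],s['width'],s['force'],'jaw deg',np.degrees(np.arctan2(Rm[1,1],Rm[0,1])),s['joints'].round(2),s['clock'])
```

```text
0.0188
[-0.0417247   0.21734697] 1.0 0.0008234079361379182 0.19619254788031146
[ 0.14706584 -0.60697992  0.22604226] 0.9990326645010866 [ 0.47752932 -0.39718822 -0.81396958] jaw deg -76.3774541747445 [ 1.23  0.44  0.02  1.57 -0.01  1.13 -0.08] 0.1
```

{"name": "drive_tool", "arguments": {"increments": [{"tx": 0,"ty": 0,"tz": 0.1,"grip": 0,"turn": 0.1},{"tx": 0.95,"ty": 0.98,"tz": 0.1,"turn": 1,"grip": 0},{"tx": 0.95,"ty": 0.98,"tz": 0.1,"turn": 1,"grip": 0},{"tx": 0.95,"ty": 0.98,"tz": 0.1,"turn": 1,"grip": 0},{"tx": 0.95,"ty": 0.98,"tz": 0.1,"turn": 1,"grip": 0},{"tx": 0.95,"ty": 0.98,"tz": 0.1,"turn": 1,"grip": 0},{"tx": 0.95,"ty": 0.98,"tz": 0.1,"turn": 1,"grip": 0},{"tx": 0.95,"ty": 0.98,"tz": 0.1,"turn": 1,"grip": 0},{"tx": 0.95,"ty": 0.98,"tz": 0.1,"turn": 1,"grip": 0},{"tx": 0.95,"ty": 0.98,"tz": 0.1,"turn": 1,"grip": 0},{"tx": 0.95,"ty": 0.98,"tz": 0.1,"turn": 1,"grip": 0},{"tx": 0.95,"ty": 0.98,"tz": 0.1,"turn": 1,"grip": 0},{"tx": 0.95,"ty": 0.98,"tz": 0.1,"turn": 1,"grip": 0},{"tx": 0.95,"ty": 0.98,"tz": 0.1,"turn": 1,"grip": 0}], "newtons": 10}}

```text
clock: 1.5
position: [0.5273, -0.2139, 0.2655]
ee_rot: [-2.511, -1.885, 0.002]
force: [-0.9, -1.1, -0.7]
width: 0.495
```

{"name": "drive_tool", "arguments": {"increments": [{"tx": 0,"ty": 0,"tz": 0,"grip": 0,"turn": 0.14},{"tx": 0,"ty": 0,"tz": -0.1,"grip": 0,"turn": 0.42},{"tx": 0,"ty": 0,"tz": -0.2,"grip": 0,"turn": 0.42},{"tx": 0,"ty": 0,"tz": -0.31,"grip": 0,"turn": 0.42},{"tx": 0,"ty": 0,"tz": -0.31,"grip": 0,"turn": 0.42},{"tx": 0,"ty": 0,"tz": -0.31,"grip": 0,"turn": 0.42}]}}

```text
clock: 2.1
position: [0.5265, -0.2151, 0.1419]
ee_rot: [-2.042, -2.384, 0.004]
force: [0.8, 0.5, 0.4]
width: 0.501
```

Run:
```python
from h import *
s=observe();print(s['position'],s['force'],s['joints'].round(2))
w=get_image("wrist")[:,:,::-1];t=get_image("scene")[120:280,160:360,::-1]
t=cv2.resize(t,(500,400));w=w[:, 170:470]
cv2.imwrite("pics/a1.png",np.hstack([w,t]))
```

```text
[ 0.52646398 -0.21507742  0.14185251] [0.81637379 0.50134443 0.44982974] [ 0.63  0.48 -0.46  1.78  0.26  0.95  0.21]
```

View pics/a1.png

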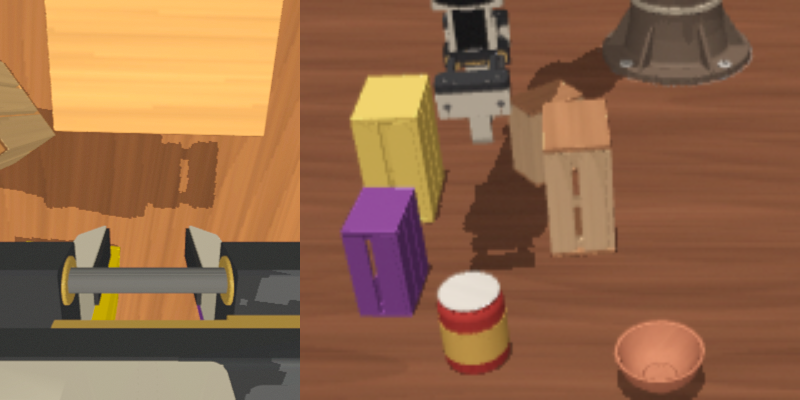

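The fingers are behind the crate on its mouth side, centred and square to the top board. I'll push to tip it.

{"name": "drive_tool", "arguments": {"increments": [{"tx": -0.008,"ty": 0.05,"tz": 0,"grip": 0,"turn": 0},{"tx": -0.016,"ty": 0.1,"tz": 0,"grip": 0,"turn": 0},{"tx": -0.018,"ty": 0.12,"tz": 0,"grip": 0,"turn": 0},{"tx": -0.021,"ty": 0.135,"tz": 0,"grip": 0,"turn": 0},{"tx": -0.023,"ty": 0.15,"tz": 0,"grip": 0,"turn": 0},{"tx": -0.025,"ty": 0.165,"tz": 0.004,"grip": 0,"turn": 0},{"tx": -0.028,"ty": 0.18,"tz": 0.008,"grip": 0,"turn": 0},{"tx": -0.03,"ty": 0.195,"tz": 0.012,"grip": 0,"turn": 0},{"tx": -0.033,"ty": 0.21,"tz": 0.016,"grip": 0,"turn": 0},{"tx": -0.035,"ty": 0.225,"tz": 0.02,"grip": 0,"turn": 0}]}}

```text
clock: 3.2
position: [0.5143, -0.1243, 0.1519]
ee_rot: [2.042, 2.386, -0.002]
force: [0.0, -0.9, -0.2]
width: 0.5
```

Run:
```python
from h import *
s=observe();print(s['position'],s['force'])
w=get_image("wrist")[:,170:470,::-1];t=get_image("scene")[120:280,160:360,::-1]
cv2.imwrite("pics/a2.png",np.hstack([w,cv2.resize(t,(500,400))]))
```

```text
[ 0.51433666 -0.12428759  0.151928  ] [ 0.01606369 -0.88807095 -0.18149481]
```

View pics/a2.png

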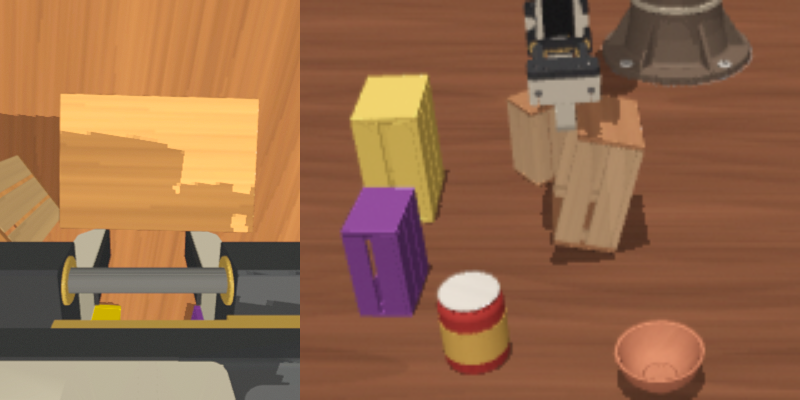

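The crate is tipping cleanly about its far edge, by roughly 0.2 rad so far. I'll continue the push.

{"name": "drive_tool", "arguments": {"increments": [{"tx": -0.002,"ty": 0.015,"tz": 0.004,"grip": 0,"turn": 0},{"tx": -0.005,"ty": 0.03,"tz": 0.006,"grip": 0,"turn": 0},{"tx": -0.007,"ty": 0.045,"tz": 0.008,"grip": 0,"turn": 0},{"tx": -0.009,"ty": 0.06,"tz": 0.01,"grip": 0,"turn": 0},{"tx": -0.011,"ty": 0.075,"tz": 0.01,"grip": 0,"turn": 0},{"tx": -0.014,"ty": 0.09,"tz": 0.01,"grip": 0,"turn": 0},{"tx": -0.016,"ty": 0.105,"tz": 0.01,"grip": 0,"turn": 0},{"tx": -0.018,"ty": 0.12,"tz": 0.01,"grip": 0,"turn": 0},{"tx": -0.018,"ty": 0.12,"tz": 0.01,"grip": 0,"turn": 0},{"tx": -0.018,"ty": 0.12,"tz": 0.01,"grip": 0,"turn": 0},{"tx": -0.018,"ty": 0.12,"tz": 0.01,"grip": 0,"turn": 0},{"tx": -0.018,"ty": 0.12,"tz": 0.01,"grip": 0,"turn": 0}]}}

```text
clock: 4.5
position: [0.5073, -0.0759, 0.1561]
ee_rot: [2.04, 2.387, -0.001]
force: [-0.6, -0.5, -0.4]
width: 0.499
```

Run:
```python
from h import *
s=observe();print(s['position'],s['force'])
w=get_image("wrist")[:,170:470,::-1];t=get_image("scene")[120:280,200:400,::-1]
cv2.imwrite("pics/a3.png",np.hstack([w,cv2.resize(t,(500,400))]))
```

```text
[ 0.50730665 -0.07592008  0.15606831] [-0.64278264 -0.47393323 -0.44944553]
```

View pics/a3.png

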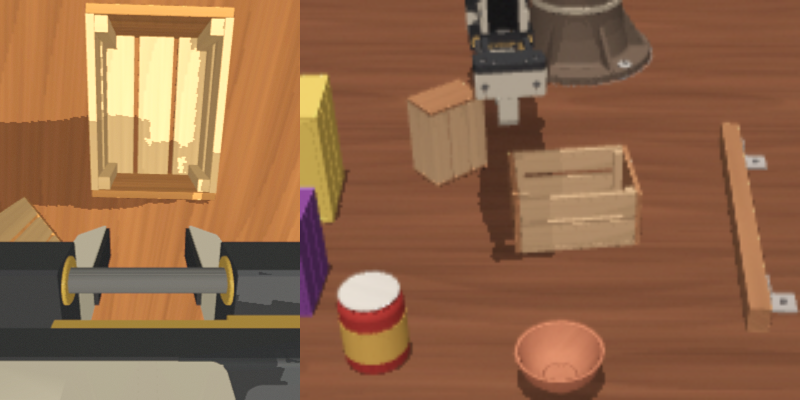

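The crate now lies on its bottom with the mouth up, and its rear board is ahead of the fingers. The wrist-view rim corners, in crop pixels, are about (92,196), (211,200), (86,3) and (233,8).

```bash
cat >> h.py <<'E'
def wristpt(s,px,z):
    c=camera_info("wrist");H=c['hand_eye'];Rm=R.from_rotvec(s['ee_rot']).as_matrix();px=np.atleast_2d(px).astype(float)
    d=np.c_[(px[:,0]-c['cx'])/c['fx'],(px[:,1]-c['cy'])/c['fy'],np.ones(len(px))]@H[:3,:3].T@Rm.T
    o=s['position']+Rm@H[:3,3]
    return o+d*((z-o[2])/d[:,2])[:,None]
E
python3 - <<'E'
from h import *
s=observe()
w=wristpt(s,[(262,195),(381,200),(256,3),(403,8)],.075);print(w.round(4))
print('sizes',np.linalg.norm(w[0]-w[1]),np.linalg.norm(w[2]-w[3]),np.linalg.norm(w[0]-w[2]),np.linalg.norm(w[1]-w[3]))
d=w[2:].mean(0)-w[:2].mean(0);print('yaw',np.arctan2(-d[0],d[1]),'yaw edges',[np.arctan2((a-b)[1],(a-b)[0]) for a,b in((w[0],w[1]),(w[2],w[3]))],w[:2].mean(0),w[2:].mean(0))
E
```

```text
[[ 0.4577 -0.0792  0.075 ]
 [ 0.5634 -0.0674  0.075 ]
 [ 0.4389  0.0676  0.075 ]
 [ 0.5463  0.0812  0.075 ]]
sizes 0.10630673153593262 0.10828551612366923 0.14797571099201667 0.14956612928720345
yaw 0.1207535365697429 yaw edges [np.float64(-3.030229764128011), np.float64(-3.015370405955669)] [ 0.51052994 -0.07329095  0.075     ] [0.49260935 0.07439336 0.075     ]
```

{"name": "drive_tool", "arguments": {"increments": [{"tx": 0.018,"ty": -0.1,"tz": 0,"grip": 0,"turn": -0.033},{"tx": 0.018,"ty": -0.1,"tz": 0,"grip": 0,"turn": -0.033},{"tx": 0.018,"ty": -0.1,"tz": -0.1,"grip": 0,"turn": -0.033},{"tx": 0.018,"ty": -0.1,"tz": -0.2,"grip": 0,"turn": -0.033},{"tx": 0.018,"ty": -0.1,"tz": -0.29,"grip": 0,"turn": -0.033},{"tx": 0.018,"ty": -0.1,"tz": -0.29,"grip": 0,"turn": -0.033},{"tx": 0.018,"ty": -0.1,"tz": -0.29,"grip": 0,"turn": -0.033}]}}

```text
clock: 5.3
position: [0.5144, -0.1157, 0.0404]
ee_rot: [2.082, 2.353, -0.002]
force: [0.2, -0.5, 1.2]
width: 0.504
```

{"name": "drive_tool", "arguments": {"increments": [{"tx": -0.005,"ty": 0.04,"tz": 0,"grip": 0,"turn": 0},{"tx": -0.008,"ty": 0.065,"tz": 0,"grip": 0,"turn": 0},{"tx": -0.01,"ty": 0.08,"tz": 0,"grip": 0,"turn": 0},{"tx": -0.011,"ty": 0.095,"tz": 0,"grip": 0,"turn": 0},{"tx": -0.012,"ty": 0.11,"tz": 0,"grip": 0,"turn": -0.01},{"tx": -0.013,"ty": 0.125,"tz": 0,"grip": 0,"turn": -0.022},{"tx": -0.014,"ty": 0.14,"tz": 0,"grip": 0,"turn": -0.034},{"tx": -0.015,"ty": 0.155,"tz": 0,"grip": 0,"turn": -0.046},{"tx": -0.016,"ty": 0.17,"tz": 0,"grip": 0,"turn": -0.058},{"tx": -0.017,"ty": 0.185,"tz": 0,"grip": 0,"turn": -0.07},{"tx": -0.018,"ty": 0.2,"tz": 0,"grip": 0,"turn": -0.082},{"tx": -0.018,"ty": 0.215,"tz": 0,"grip": 0,"turn": -0.094},{"tx": -0.018,"ty": 0.23,"tz": 0,"grip": 0,"turn": -0.106},{"tx": -0.018,"ty": 0.245,"tz": 0,"grip": 0,"turn": -0.118},{"tx": -0.018,"ty": 0.26,"tz": 0,"grip": 0,"turn": -0.13},{"tx": -0.018,"ty": 0.275,"tz": 0,"grip": 0,"turn": -0.142},{"tx": -0.018,"ty": 0.29,"tz": 0,"grip": 0,"turn": -0.154},{"tx": -0.018,"ty": 0.305,"tz": 0,"grip": 0,"turn": -0.156},{"tx": -0.018,"ty": 0.32,"tz": 0,"grip": 0,"turn": -0.156},{"tx": -0.018,"ty": 0.335,"tz": 0,"grip": 0,"turn": -0.156}]}}

```text
clock: 7.3
position: [0.5073, 0.019, 0.0404]
ee_rot: [2.267, 2.175, -0.001]
force: [0.2, -1.4, 0.3]
width: 0.501
```

Run:
```python
from h import *
s=observe();print(s['position'],s['force'])
w=get_image("wrist")[:,170:470,::-1];t=get_image("top")[150:310,230:430,::-1]
cv2.imwrite("pics/a4.png",np.hstack([w,cv2.resize(t,(500,400))]))
```

```text
[0.50725185 0.01895129 0.04036473] [ 0.19034337 -1.43114983  0.27211541]
```

View pics/a4.png

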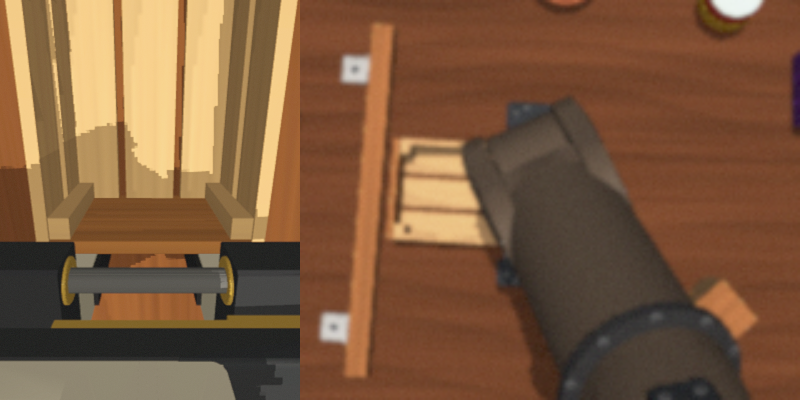

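The crate is square to the rail with a small gap left, so I'm closing it slowly.

{"name": "drive_tool", "arguments": {"increments": [{"tx": 0,"ty": 0.01,"tz": 0,"grip": 0,"turn": 0},{"tx": 0,"ty": 0.02,"tz": 0,"grip": 0,"turn": 0},{"tx": 0,"ty": 0.028,"tz": 0,"grip": 0,"turn": 0},{"tx": 0,"ty": 0.033,"tz": 0,"grip": 0,"turn": 0},{"tx": 0,"ty": 0.036,"tz": 0,"grip": 0,"turn": 0},{"tx": 0,"ty": 0.036,"tz": 0,"grip": 0,"turn": 0}]}}

```text
clock: 8.0
position: [0.5074, 0.0344, 0.0405]
ee_rot: [-2.265, -2.177, -0.0]
force: [-0.4, 0.0, -0.5]
width: 0.503
```

{"name": "drive_tool", "arguments": {"increments": [{"tx": 0,"ty": 0.003,"tz": 0,"grip": 0,"turn": 0},{"tx": 0,"ty": 0.006,"tz": 0,"grip": 0,"turn": 0},{"tx": 0,"ty": 0.006,"tz": 0,"grip": 0,"turn": 0}]}}

```text
clock: 8.3
position: [0.5072, 0.0354, 0.0405]
ee_rot: [2.266, 2.175, -0.002]
force: [-0.1, -6.3, 1.9]
width: 0.497
```

{"name": "drive_tool", "arguments": {"increments": [{"tx": 0,"ty": 0.003,"tz": 0,"grip": 0,"turn": 0},{"tx": 0,"ty": 0.005,"tz": 0,"grip": 0,"turn": 0},{"tx": 0,"ty": 0.005,"tz": 0,"grip": 0,"turn": 0}]}}

```text
clock: 8.6
position: [0.5071, 0.0353, 0.0405]
ee_rot: [2.267, 2.173, -0.006]
force: [-0.7, -8.2, 3.1]
width: 0.5
```

It stopped within 1 mm of the predicted contact, with 8 N reaction. Now I'll back off and move clear.

{"name": "drive_tool", "arguments": {"increments": [{"tx": 0,"ty": -0.02,"tz": 0,"grip": 0,"turn": 0},{"tx": 0,"ty": -0.1,"tz": 0,"grip": 0,"turn": 0},{"tx": 0,"ty": -0.15,"tz": 0,"grip": 0,"turn": 0},{"tx": 0,"ty": -0.15,"tz": 0.15,"grip": 0,"turn": 0},{"tx": 0,"ty": -0.15,"tz": 0.3,"grip": 0,"turn": 0},{"tx": 0,"ty": -0.15,"tz": 0.45,"grip": 0,"turn": 0},{"tx": 0,"ty": -0.3,"tz": 0.55,"grip": 0,"turn": 0},{"tx": 0,"ty": -0.45,"tz": 0.55,"grip": 0,"turn": 0},{"tx": 0,"ty": -0.6,"tz": 0.55,"grip": 0,"turn": 0},{"tx": 0,"ty": -0.6,"tz": 0.55,"grip": 0,"turn": 0},{"tx": 0,"ty": -0.6,"tz": 0.55,"grip": 0,"turn": 0}]}}

```text
clock: 9.7
position: [0.5063, -0.2129, 0.2611]
ee_rot: [2.275, 2.159, -0.008]
force: [-0.5, 0.8, -0.0]
width: 0.498
```

Run:
```python
from h import *
s=observe();print(s['position'],s['force'])
t=get_image("top");cv2.imwrite("pics/topend.png",t[:,:,::-1])
c=get_image("scene")[130:290,300:460,::-1]
cv2.imwrite("pics/a5.png",np.hstack([cv2.resize(t[160:300,230:370,::-1],(400,400),interpolation=2),cv2.resize(c,(400,400),interpolation=2)]))
```

```text
[ 0.50626725 -0.21286237  0.26112859] [-0.49252391  0.80166324 -0.04955466]
```

View pics/a5.png

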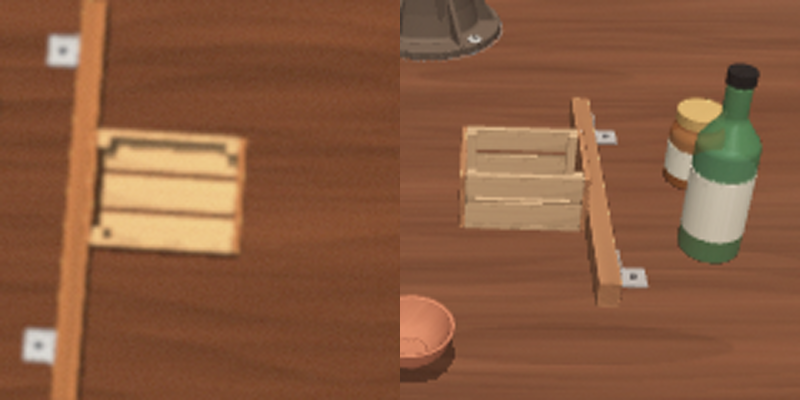

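The crate lies mouth up against the rail. Its rim corners in the top crop are about (97,131), (90,243), (246,138) and (239,254). One numeric check before handing in.

Run:
```python
from h import *
p=np.array([(97,131),(90,243),(246,138),(239,254)])*.35+[230,160]
w=onplane("top",p,.075);k=np.array([-.0417,.2173]);print(w.round(4),'len',np.linalg.norm(w[0]-w[2]),np.linalg.norm(w[2]-w[3]))
r=w[2]-w[3];f=w[0]-w[1];l=(w[0]+w[1]-w[2]-w[3])
print('rel yaw rear,front,sides',np.arctan2(r[1],r[0])+.0417,np.arctan2(f[1],f[0])+.0417,np.arctan2(-l[0],l[1])+.0417)
m=w[:2].mean(0);rm=w[2:].mean(0);print('front gap',np.polyval(k,m[0])-m[1],'rear-based gap',np.polyval(k,rm[0])-rm[1]-.15)
# bystanders: changed pixels vs. start
a=cv2.imread('pics/top0.png').astype(int);b=cv2.imread('pics/topend.png').astype(int)
d=abs(a-b).max(2)
for n,(x,y) in dict(oil=(210,195),jar=(206,247),tin=(403,149),dish=(336,137),rail=(253,290)).items(): print(n,d[y-20:y+20,x-20:x+20].mean().round(1))
```

```text
[[0.5667 0.1871 0.075 ]
 [0.4592 0.1898 0.075 ]
 [0.563  0.0433 0.075 ]
 [0.4518 0.0475 0.075 ]] len 0.14381313352901806 0.11132544271346378
rel yaw rear,front,sides 0.004239318468659561 0.0159699403716297 0.002905042043323723
front gap 0.00745000962333886 rear-based gap 0.000746245762970249
oil 5.2
jar 6.2
tin 5.9
dish 6.3
rail 6.1
```

```bash
python3 -c "
from cell import *
print(sign_off())"
```

```text
the job is handed in; nothing more can be done
None
```

The crate is on its slatted bottom with the mouth up, its front end board against the rail, and the job is handed in. I tipped it with half-open fingertips on the mouth-side top edge, then pushed and turned it square to the rail. It stopped against the rail at 8 N, and I backed clear at about 9.7 s.

- **Flush and square:** measured from the rear board, the gap to the rail is about 0.7 mm. The crate is square to within about 0.005 rad from the rear edge and sides, and 0.016 rad from the front edge. Its middle is close to the rail's middle.
- **Check that disagreed:** the corners I read by eye at the front gave a gap of 7.5 mm. They also made the crate 144 mm long instead of 150 mm. I put that down to misreading the front edge, because the fingers stopped within about 1 mm of the predicted contact point.
- **Bystanders:** the bottle, jar, tin and dish look unchanged in the top view, and the force on the tool after moving clear was only noise.

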